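# Pry the snap cover off the turntable controller

## Robot

A 6-joint arm with a two-finger parallel gripper is mounted at the origin on the work surface. World frame = base frame: x ahead of the robot, y to its left, z up, the work surface at z = 0. Lengths are in mm, angles in degrees, forces in N, time in s.
With the tool pointing down it reaches from about 300 to 775 mm from the base axis. Payload 14.6 kg.
Tool frame: the origin (TCP) lies between the finger pads; the fingertips stand arm.tips_ahead ahead of it and the grasp point (between the pads) lies 6 mm ahead of it (arm.tips_ahead is the distance from the TCP to the fingertips, in mm); z points along the fingers, y is the direction in which the jaws open and shut (so a half turn about z gives the same grasp; the last joint's range is limited). The gripper opens to 94 mm and grips with 3 to 60 N. Pads are 16 mm wide; open, the fingers measure 119 mm over their backs; the gripper's body (75 mm by 177 mm) begins 78 mm behind the grasp point.
Start: joints at [-76.811, 17.183, 87.147, -0, 75.671, -3.816], TCP at [160.847, -525.945, 230.446] pointing down, gripper open.
Joint ranges: [-173.82, 173.82], [-45.26, 126.66], [13.44, 144.39], [-59.66, 239.66], [0, 175.72], [-146.38, 146.38]. Speed limits (degrees/s): [127.2, 127.2, 147.25, 180, 180, 180].

## Interface

Orientations are given as a 3x3 rotation matrix whose columns are the frame's x, y, z axes.
In Python, from plant import arm gives the robot as it stands.
- The arm moves only by the shell command python3 -m crank 'ROWS' [OPENING]. ROWS is JSON, a list that holds one entry, the list of rows, each a list of 6 numbers: the shift along the tool's x, y, z normalised to -1 to 1, where 1 is 50 cm, then the turn, a rotation vector about the tool's x, y, z normalised to -1 to 1, where 1 is 180 degrees. In form: [[[x, y, z, rx, ry, rz], ...]]. A call has 1 to 10 rows; each row shifts and turns the commanded pose from where the row before left it, along the tool's axes as they then stand; what a row does not reach is not made up. A row lasts 1/8 s, in which the tool goes at most 62.5 mm and 10.7 degrees, less where a joint would pass 70% of its speed; a pose out of reach is approached as far as the arm can. A call with a number of a shift or a turn outside -1 to 1 is refused whole. A call with a gripper value outside its range is refused whole. OPENING is the opening in per cent of the stroke, from 0 (shut) to 100 (fully open), set as the call begins (- or left out, the last holds). The fingers move at their own pace and stop on an object; the grip force is fixed at half the most. Time passes only in rows, so rows that do not move let the fingers close. It gives the time, the measured TCP pose, the force and the opening at its end, in the units of the state.
- arm.state(): the state, without advancing time (a new reading comes with each control period).
- arm.snapshot(name): name is "scene" or "top" or "wrist"; returns a dict with "pixels" (480x640x3 uint8, red, green, blue), "intrinsics" (3x3 intrinsics, pixels), "world_from_camera" (4x4, takes a point from camera to world coordinates); the wrist camera has in their place "hand_eye" (4x4, takes a point from camera to tool coordinates, whose origin is the TCP and whose axes are the flange's). Camera axes: x right, y up, looking along -z (the intrinsics and any distortion apply to the point x, -y, -z); pixel columns grow to the right and rows downward; lengths in mm; the calibration is good to about 2 mm. The wrist camera is an equidistant fisheye: a pixel r from the principal point sees the ray r / f radians off the axis. A picture is of the moment at which its call begins: read the wrist's pose just before it. There is no depth.
- arm.close_job(): hands the job in, once; it reports no verdict.
The state is a dict: "clock": time; "joint_positions": joint angles; "joint_vel": joint speeds; "tau": joint torques, N m; "tool_pos": TCP position; "ee_rot": TCP orientation; "contact_force": force on the tool from outside, world axes, zero at the start; "moment": the same for the moment, N m; "grip_width": finger opening in mm.
Only numpy, scipy, OpenCV 4.12 (cv2) and the standard library are available. Lean on these libraries where they do the work, as an engineer would, in place of code of your own. Each camera call takes 0.05 s, during which the arm holds its last target.

## Task

At the scanning desk, take the flat pry tool with the yellow handle from the black mat, slide its blade into the notch under the front edge of the orange snap cover, and lever that edge up until the cover pops loose. Leave the popped cover lying loose on top of its box, and put the pry tool back down flat on the mat. Lift the cover with the tool only: the gripper must not touch it.

Things in the scene. Friction and masses are not known exactly. Their poses are not given: they have to be found in the camera images.
- box: Black box under the orange cover, fixed; reaches x -75 to 60, y -55 to 55 mm. Origin on the desk under the closed cover's middle; x from its front (notch side, facing back along the desk to the robot's side, within 12 degrees) to the rear, y left, z up. Two stops 26 mm high stand at the cover's front corners. A like box with a grey, screwed-down cover is a bystander.
- sill (a point): Middle of the front edge of the bright metal sill, the fulcrum for prying; 72 mm above the desk, axes as the box. The sill is flat, open above for 35 mm, in a channel 50 mm wide between cheeks 10 mm high; then the channel runs on under the cover for 28 mm: the notch, 10 mm high.
- cover: Orange cover: 3 mm plate 80 (x) by 70 mm (y), raised panel on top, 45 g, held by a snap stud under its middle. Origin: its middle, underside; closed, 82 mm above the desk, front edge 35 mm behind and 10 mm above the sill's edge. It pivots on its rear edge; some 6 N lifts the front. Raised 12 mm there, it has popped and stays propped, its middle 7 mm up.
- pry_grip (a point): Centre of the pry tool's yellow handle, which is 90 long (x), 22 wide, 22 mm high. A flat steel blade, 14 wide and 3 mm thick, runs along +x at the handle's mid-height: 75 mm of it shows, its tip 120 mm from this point. 100 g. Starts flat on the mat, handle towards the robot, this point 17 mm above the desk. A red screwdriver lies beside it.
- mat: Black rubber mat 250 mm (x) by 240 mm (y), 6 mm thick, fixed on the desk. Origin at its centre, on the desk; its top is at z = 6 mm.
Mind the look-alikes: they are no part of the job. There is more than one size of the cover; the job needs the smaller. Of the things that look like the part that bears pry_grip, the smaller one is meant.

How it is judged:
By the outcome, as a careful person would: the job done as asked, in the order asked, and still so for the second after the job is handed in, with the robot touching nothing.
It also fails if it takes over 58 s, if anything falls off the work surface, if the arm or the gripper's body presses on something with over 40 N, if the wrist force passes 120 N, or if a joint passes its speed limit or range.

## Working session

There is one attempt and no reset: what is moved stays moved. The work goes in short steps, Python scripts to look and compute and a shell command to move; the robot and the scene stay as the last step left them, time stands still between calls to the robot, and variables do not carry over. Pictures are saved under pics/ and viewed, and the job is handed in when it is done.

```bash
ls; mkdir -p pics
python3 - <<'E'
from plant import arm
import cv2
s=arm.state();print(s); print(arm.tips_ahead)
for n in("scene","top","wrist"):
    d=arm.snapshot(n);cv2.imwrite(f"pics/{n}0.png",d["pixels"][:,:,::-1])
    print(n,d["intrinsics"],d.get("world_from_camera",d.get("hand_eye")),[k for k in d])
E
```

```text
pics
{'clock': 0.0, 'joint_positions': array([-7.68102396e+01,  1.72139022e+01,  8.71793244e+01,  1.81883390e-03,
        7.56706614e+01, -3.81565049e+00]), 'joint_vel': array([ 0.07338752,  0.10498673,  0.01871946,  0.06719774, -0.02018286,
       -0.0342277 ]), 'tau': array([-7.77921869e-04, -5.31808770e+01, -3.52731442e+01,  7.08282413e-02,
        2.46154441e-02, -1.17549002e-04]), 'tool_pos': array([ 160.80852573, -525.72722028,  229.91004873]), 'ee_rot': array([[ 9.56279455e-01,  2.92454360e-01, -2.24484320e-04],
       [ 2.92454427e-01, -9.56278837e-01,  1.09265847e-03],
       [ 1.04883128e-04, -1.11053828e-03, -9.99999378e-01]]), 'contact_force': array([-0.48426027,  0.0917138 ,  0.16576436]), 'moment': array([-0.05064353, -0.02781244,  0.01849917]), 'grip_width': 94.18549835188232}
25.0
scene [[477.69705639   0.         318.62010341]
 [  0.         477.69705639 244.76352815]
 [  0.           0.           1.        ]] [[ 8.15770592e-01 -4.76145119e-01  3.28335448e-01  8.19419701e+02]
 [ 5.78153359e-01  6.87057372e-01 -4.40103239e-01 -4.17410596e+02]
 [-1.60322812e-02  5.4885
[... 340 characters left out ...]
83135144e+02]
 [-9.99822263e-01 -1.84906890e-02  3.67923778e-03  4.16656208e+01]
 [ 2.33840285e-03  7.20192941e-02  9.97400498e-01  1.46683413e+03]
 [ 0.00000000e+00  0.00000000e+00  0.00000000e+00  1.00000000e+00]] ['pixels', 'intrinsics', 'world_from_camera']
wrist [[371.64829954   0.         317.52560582]
 [  0.         371.64829954 241.52843028]
 [  0.           0.           1.        ]] [[ 1.05557117e-03  9.67673790e-01  2.52202939e-01  7.43122698e+01]
 [ 9.99999443e-01 -1.02622793e-03 -2.47882530e-04  8.56931662e-01]
 [ 1.89482743e-05  2.52203060e-01 -9.67674334e-01 -1.54578948e+02]
 [ 0.00000000e+00  0.00000000e+00  0.00000000e+00  1.00000000e+00]] ['pixels', 'intrinsics', 'hand_eye']
```

View pics/scene0.png

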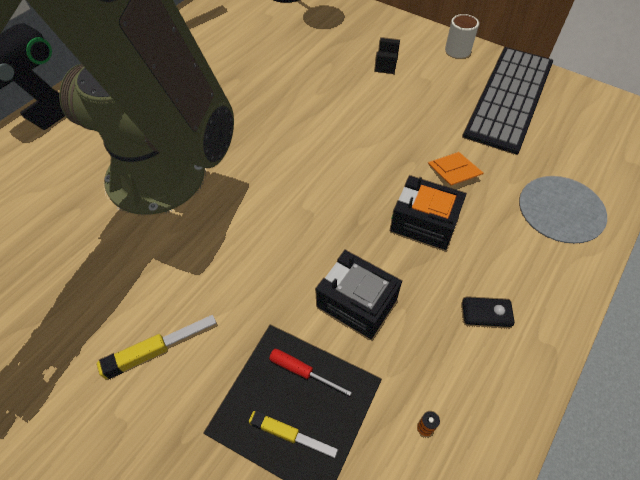

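View pics/top0.png

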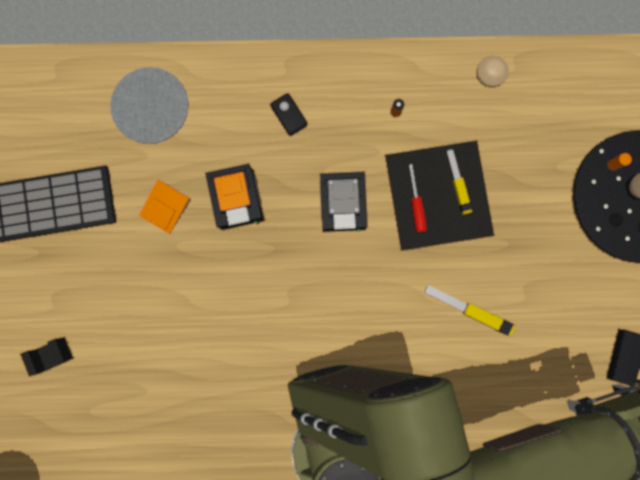

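The scene view shows the closed orange cover on its box around (432,203) and the pry tool on the mat, with its handle near (275,427) and blade tip near (336,453). In the top view the cover is at (233,190), the sill at (237,215) and the pry tool runs from (467,211) to (452,150). Next I'll measure these.

```bash
cat > h.py <<'E'
import numpy as np,cv2
from plant import arm
def ray(d,u,v):
    K=d["intrinsics"];T=d["world_from_camera"]
    p=np.array([(u-K[0,2])/K[0,0],-(v-K[1,2])/K[1,1],-1.0])
    return T[:3,3],T[:3,:3]@p
def plane(d,u,v,z):
    o,r=ray(d,u,v);return o+r*(z-o[2])/r[2]
def proj(d,P):
    K=d["intrinsics"];T=d["world_from_camera"]
    c=T[:3,:3].T@(np.array(P)-T[:3,3]);return K[0,2]+K[0,0]*c[0]/-c[2],K[1,2]+K[1,1]*c[1]/c[2]
def tri(a,b):
    A=np.zeros((3,3));y=np.zeros(3)
    for o,r in(a,b):
        r=r/np.linalg.norm(r);M=np.eye(3)-np.outer(r,r);A+=M;y+=M@o
    return np.linalg.solve(A,y)
def wproj(d,tp,R,P):
    H=d["hand_eye"];K=d["intrinsics"]
    t=R.T@(np.array(P)-tp);c=H[:3,:3].T@(t-H[:3,3]);v=np.array([c[0],-c[1],-c[2]])
    th=np.arctan2(np.hypot(v[0],v[1]),v[2]);n=v[:2]/np.hypot(*v[:2])
    return K[0,2]+K[0,0]*th*n[0],K[1,2]+K[0,0]*th*n[1]
def wray(d,tp,R,u,v):
    H=d["hand_eye"];K=d["intrinsics"]
    x=np.array([u-K[0,2],v-K[1,2]])/K[0,0];th=np.hypot(*x);n=x/th
    c=np.array([np.sin(th)*n[0],-np.sin(th)*n[1],-np.cos(th)])
    return tp+R@(H[:3,:3]@c+H[:3,3]),R@H[:3,:3]@c
E
python3 - <<'E'
from h import *
for n,rois in(("top",[(440,490,140,220,'t'),(205,265,160,232,'b')]),("scene",[(240,345,400,470,'t'),(385,470,170,250,'b')])):
    d=arm.snapshot(n);im=d["pixels"];h=cv2.cvtColor(im,cv2.COLOR_RGB2HSV)
    for x0,x1,y0,y1,k in rois:
        s=h[y0:y1,x0:x1]
        ms={'yellow':cv2.inRange(s,(22,120,80),(35,255,255)),'bright':cv2.inRange(s,(0,0,140),(180,60,255)),'orange':cv2.inRange(s,(5,180,120),(20,255,255))}
        for c,m in ms.items():
            cs,_=cv2.findContours(m,cv2.RETR_EXTERNAL,cv2.CHAIN_APPROX_NONE)
            for q in cs:
                if cv2.contourArea(q)>40:
                    r=cv2.minAreaRect(q+np.array([[x0,y0]]))
                    print(n,k,c,cv2.contourArea(q),np.round(cv2.boxPoints(r),1).tolist())
        cv2.imwrite(f"pics/{n}_{k}.png",cv2.resize(im[y0:y1,x0:x1,::-1],None,fx=7,fy=7,interpolation=cv2.INTER_CUBIC))
E
```

```text
top t yellow 270.5 [[452.20001220703125, 179.3000030517578], [463.3999938964844, 176.39999389648438], [470.29998779296875, 202.39999389648438], [459.20001220703125, 205.39999389648438]]
top t bright 126.5 [[446.8999938964844, 150.89999389648438], [452.1000061035156, 149.39999389648438], [459.6000061035156, 177.0], [454.3999938964844, 178.39999389648438]]
top b bright 268.0 [[225.60000610351562, 210.1999969482422], [245.6999969482422, 205.6999969482422], [248.89999389648438, 220.0], [228.8000030517578, 224.5]]
top b orange 964.0 [[212.8000030517578, 177.39999389648438], [242.6999969482422, 170.89999389648438], [249.89999389648438, 204.39999389648438], [220.10000610351562, 210.8000030517578]]
scene t yellow 491.5 [[259.29998779296875, 428.0], [265.0, 414.6000061035156], [299.20001220703125, 429.20001220703125], [293.3999938964844, 442.6000061035156]]
scene t bright 316.0 [[294.6000061035156, 439.70001220703125], [297.8999938964844, 431.8999938964844], [337.20001220703125, 448.79998779296875], [333.8999938964844, 456.5]]
scene b bright 161.0 [[398.20001220703125, 199.39999389648438], [402.70001220703125, 185.89999389648438], [417.3999938964844, 190.8000030517578], [412.8999938964844, 204.3000030517578]]
scene b orange 861.0 [[411.5, 207.5], [419.6000061035156, 183.1999969482422], [455.6000061035156, 195.1999969482422], [447.5, 219.5]]
scene b orange 314.0 [[435.0, 170.0], [469.0, 170.0], [469.0, 184.0], [435.0, 184.0]]
```

```bash
cd pics; python3 -c "
import cv2,numpy as np
a=[cv2.resize(cv2.imread(f),(390,290)) for f in('top_t.png','scene_t.png','top_b.png','scene_b.png')]
cv2.imwrite('m.png',np.vstack([np.hstack(a[:2]),np.hstack(a[2:])]))"
```

```text
(no output)
```

View pics/m.png

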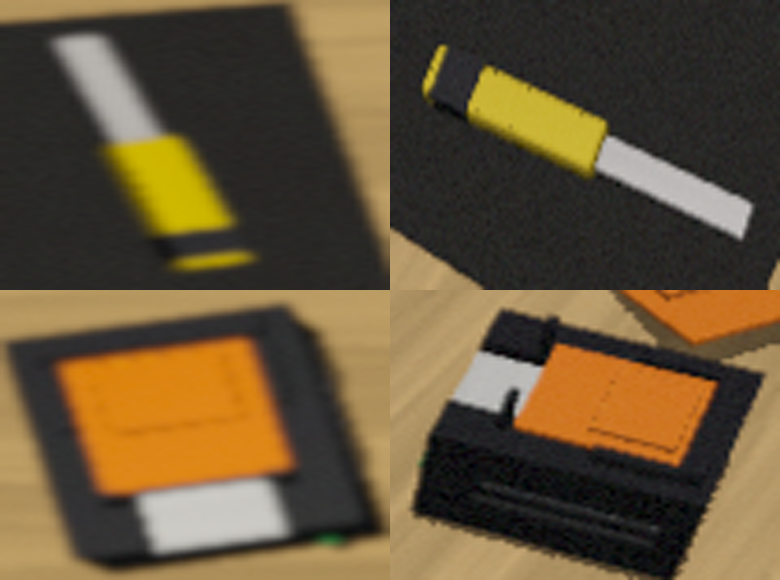

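View pics/wrist0.png

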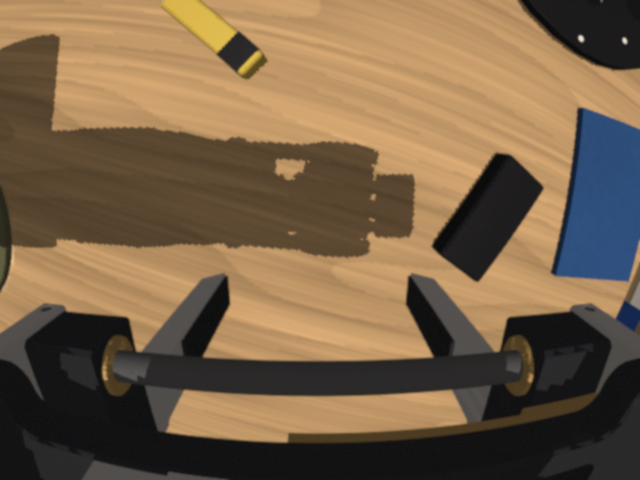

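Run:
```python
from h import *
d={n:arm.snapshot(n) for n in("top","scene")}
t=d["top"];s=d["scene"]
f=lambda p,z,c=t:np.round(plane(c,*p,z),1)
# tool : blade tip middle, blade root, yellow front/back
print("tip",f((449.5,150.1),17+1.5),"root",f((457,177.7),18.5))
print("yel back",f((464.7,203.9),28),"yel front",f((457.8,177.9),28))
print("scene tip",f((335.5,452.6),18.5,s),"root",f((296.2,435.8),18.5,s))
print("sill corners",[f(p,72) for p in((225.6,210.2),(245.7,205.7),(248.9,220),(228.8,224.5))])
print("cover corners",[f(p,85) for p in((212.8,177.4),(242.7,170.9),(249.9,204.4),(220.1,210.8))])
print("scene sill corners",[f(p,72,s) for p in((398.2,199.4),(402.7,185.9),(417.4,190.8),(412.9,204.3))])
print("scene cover",[f(p,85,s) for p in((411.5,207.5),(419.6,183.2),(455.6,195.2),(447.5,219.5))])
```

```text
tip [ 745.3 -283.7   18.5] root [ 674.6 -300.1   18.5]
yel back [ 606.3 -314.7   28. ] yel front [ 672.1 -299.8   28. ]
scene tip [ 742.6 -283.    18.5] root [ 670.  -300.2   18.5]
sill corners [array([594.7, 272.9,  72. ]), array([604.8, 224.4,  72. ]), array([569.9, 217.1,  72. ]), array([559.9, 265.5,  72. ])]
cover corners [array([672.6, 300.9,  85. ]), array([687.1, 229.2,  85. ]), array([605.7, 212.7,  85. ]), array([591.6, 283.9,  85. ])]
scene sill corners [array([565.3, 225.9,  72. ]), array([553.9, 265.9,  72. ]), array([588.5, 272.1,  72. ]), array([599.1, 232.4,  72. ])]
scene cover [array([604.3, 212.9,  85. ]), array([585.4, 283.7,  85. ]), array([667.5, 298.1,  85. ]), array([683.2, 228.1,  85. ])]
```

The top and scene views show the mat tool with its handle towards the robot, and the sill and cover on the box. They agree to about 4 mm. Next I'll go above the handle and refine with the wrist camera.

```bash
cat >> h.py <<'E'
def go(P,yaw=None):
    "remaining shift to TCP target in tool axes, normalised; yaw of tool x in deg"
    s=arm.state();R=s["ee_rot"];e=R.T@(np.array(P)-s["tool_pos"])
    y=np.degrees(np.arctan2(R[1,0],R[0,0]))
    print("t",round(s["clock"],2),"tcp",s["tool_pos"].round(1),"yaw",round(y,2),"zx",R[:,2].round(4),"xz",R[2,0].round(4))
    print("shift mm",e.round(1),"norm",(e/500).round(4),"turn z",None if yaw is None else round(-(yaw-y)/180,4),"F",s["contact_force"].round(1),"w",round(s["grip_width"],1))
E
python3 -m crank '[[[0.1,-0.014,0.02,0,0,0.0022],[0.1,-0.014,0.02,0,0,0.0022],[0.1,-0.014,0.02,0,0,0.0022],[0.1,-0.014,0.02,0,0,0.0022],[0.1,-0.014,0.02,0,0,0.0022],[0.1,-0.014,0.02,0,0,0.0022],[0.1,-0.014,0.02,0,0,0.0022],[0.1,-0.014,0.02,0,0,0.0022],[0.1,-0.014,0.02,0,0,0.0022],[0.1,-0.014,0.02,0,0,0.0022]]]' 60
python3 -m crank '[[[0,0,0,0,0,0],[0,0,0,0,0,0]]]'
python3 - <<'E'
from h import *
go((627,-310.5,120),13)
d=arm.snapshot("wrist");s=arm.state();tp,R=s["tool_pos"],s["ee_rot"]
im=d["pixels"][:,:,::-1].copy()
u=np.array([.974,.226])
for q,z in((0,28),(45,18.5),(120,18.5),(-45,28)):
    P=np.r_[np.array([627,-310.5])+q*u,z];a=wproj(d,tp,R,P);print(q,np.round(a,1));cv2.circle(im,tuple(int(round(c)) for c in a),3,(255,0,255),-1)
cv2.imwrite("pics/w1.png",im)
E
```

```text
clock: 1.6
tool_pos: [626.3, -326.4, 130.0]
ee_rot: [[0.974, 0.225, -0.0], [0.225, -0.974, -0.0], [-0.0, -0.0, -1.0]]
contact_force: [-0.3, -1.1, 0.3]
grip_width: 56.6
clock: 1.85
tool_pos: [624.5, -327.3, 130.2]
ee_rot: [[0.974, 0.226, -0.001], [0.226, -0.974, 0.0], [-0.0, -0.0, -1.0]]
contact_force: [-0.1, -0.2, 0.1]
grip_width: 56.3
t 1.85 tcp [ 624.5 -327.3  130.2] yaw 13.05 zx [-5.e-04  1.e-04 -1.e+00] xz -0.0005
shift mm [  6.3 -15.8  10.2] norm [ 0.0126 -0.0316  0.0204] turn z 0.0003 F [-0.1 -0.2  0.1] w 56.3
0 [293.8 242.5]
45 [293.8 178.5]
120 [293.5  75.1]
-45 [294.9 300.2]
```

View pics/w1.png

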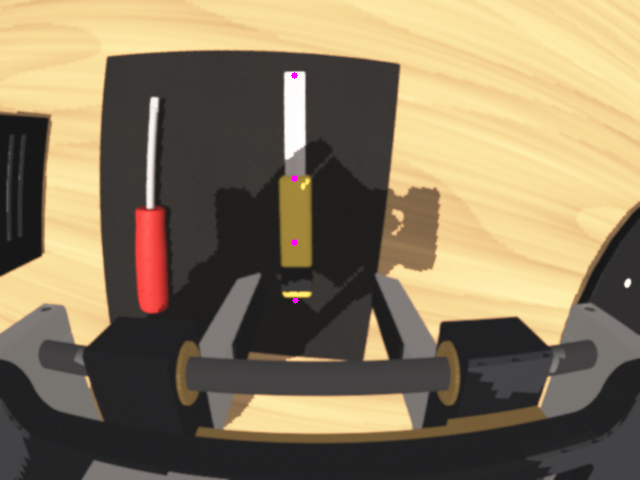

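The wrist view shows the tool's blade tip at (295,71) and its handle's rear end at (297,297). That puts the handle about 2 mm further forward than predicted, with the yaw right. Now I descend and grip.

```bash
python3 -m crank '[[[0.0084,-0.0158,0.03,0,0,0],[0.0084,-0.0158,0.04,0,0,0],[0,0,0.04,0,0,0],[0,0,0.04,0,0,0],[0,0,0.024,0,0,0],[0,0,0.012,0,0,0],[0,0,0,0,0,0],[0,0,0,0,0,0]]]'
python3 - <<'E'
from h import *
go((629,-310,33),13)
E
```

```text
clock: 2.9
tool_pos: [629.8, -310.1, 38.2]
ee_rot: [[0.974, 0.226, 0.001], [0.226, -0.974, -0.001], [0.001, 0.001, -1.0]]
contact_force: [-0.7, 0.9, -0.4]
grip_width: 56.3
t 2.9 tcp [ 629.8 -310.1   38.2] yaw 13.04 zx [ 1.1e-03 -6.0e-04 -1.0e+00] xz 0.0009
shift mm [-0.8 -0.2  5.2] norm [-0.0015 -0.0005  0.0105] turn z 0.0002 F [-0.7  0.9 -0.4] w 56.3
```

```bash
python3 -m crank '[[[0,0,0.009,0,0,0],[0,0,0,0,0,0],[0,0,0,0,0,0]]]' 
python3 -m crank '[[[0,0,0,0,0,0],[0,0,0,0,0,0],[0,0,0,0,0,0],[0,0,0,0,0,0],[0,0,0,0,0,0],[0,0,0,0,0,0]]]' 0
python3 -m crank '[[[0,0,-0.02,0,0,0],[0,0,-0.08,0,0,0],[0,0,-0.1,0,0,0],[0,0,-0.1,0,0,0],[0,0,0,0,0,0],[0,0,0,0,0,0]]]'
python3 - <<'E'
from h import *
go((629,-310,33),13)
d=arm.snapshot("wrist");s=arm.state();print(s["contact_force"],s["moment"])
cv2.imwrite("pics/w2.png",d["pixels"][:,:,::-1])
E
```

```text
clock: 3.28
tool_pos: [629.5, -309.9, 33.0]
ee_rot: [[0.974, 0.226, 0.0], [0.226, -0.974, -0.0], [0.0, 0.0, -1.0]]
contact_force: [0.2, -0.1, -1.0]
grip_width: 56.0
clock: 4.03
tool_pos: [629.5, -309.9, 33.0]
ee_rot: [[0.974, 0.226, 0.0], [0.226, -0.974, 0.0], [0.0, 0.0, -1.0]]
contact_force: [0.0, -0.2, 0.0]
grip_width: 21.6
clock: 4.78
tool_pos: [629.1, -309.7, 182.2]
ee_rot: [[0.974, 0.226, -0.001], [0.226, -0.974, 0.001], [-0.001, -0.001, -1.0]]
contact_force: [-0.5, 0.1, -2.3]
grip_width: 21.4
t 4.78 tcp [ 629.1 -309.7  182.2] yaw 13.04 zx [-1.e-03  6.e-04 -1.e+00] xz -0.0009
shift mm [ -0.    0.4 149.2] norm [-1.000e-04  8.000e-04  2.984e-01] turn z 0.0002 F [-0.5  0.1 -2.3] w 21.4
[ 0.12753017  0.12608748 -2.14774543] [0.03774846 0.01442042 0.03573998]
```

View pics/w2.png

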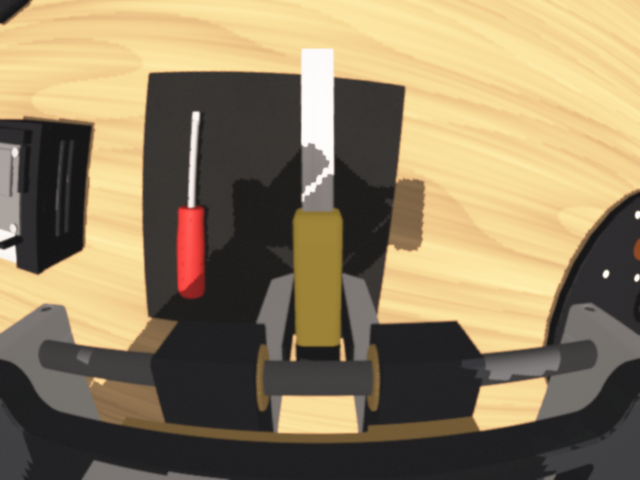

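The tool is held. The wrist view shows the blade pointing straight up the image, with its tip at (318,49). I'll get the tip in the tool frame and plan the approach to the box.

Run:
```python
from h import *
d=arm.snapshot("wrist")
def tf(u,v,z):
    o,r=wray(d,np.zeros(3),np.eye(3),u,v);return o+r*(z-o[2])/r[2]
for p,z in(((318,49),14.5),((318,210),14.5),((318,212),5)):
  print(tf(*p,z).round(1))
yaw=np.radians(11.6);bx=np.array([np.cos(yaw),np.sin(yaw)])
S=np.array([563.5,241.1])
T=np.r_[S+bx*(15-121),76+16+30]
go(T,11.6)
```

```text
[119.9   0.9  14.5]
[45.3  1.  14.5]
[46.1  1.   5. ]
t 4.88 tcp [ 628.9 -309.6  181.1] yaw 13.05 zx [-0.0025  0.0014 -1.    ] xz -0.0022
shift mm [ -45.2 -553.8   60.3] norm [-0.0905 -1.1076  0.1206] turn z 0.008 F [-0.   0.3 -1.2] w 21.6
```

```bash
python3 -m crank '[[[-0.012,-0.11,0.002,0,0,0.0008],[-0.012,-0.11,0.002,0,0,0.0008],[-0.012,-0.11,0.002,0,0,0.0008],[-0.012,-0.11,0.002,0,0,0.0008],[-0.012,-0.11,0.002,0,0,0.0008],[-0.012,-0.11,0.002,0,0,0.0008],[-0.012,-0.11,0.002,0,0,0.0008],[-0.012,-0.11,0.002,0,0,0.0008],[-0.012,-0.11,0.002,0,0,0.0008],[-0.012,-0.11,0.002,0,0,0.0008]]]' 
python3 -m crank '[[[0,0,0.03,0,0,0],[0,0,0.03,0,0,0],[0,0,0,0,0,0],[0,0,0,0,0,0]]]'
python3 - <<'E'
from h import *
yaw=np.radians(11.6);bx=np.array([np.cos(yaw),np.sin(yaw)]);by=np.array([-bx[1],bx[0]])
S=np.array([563.5,241.1])
s=arm.state();tp,R=s["tool_pos"],s["ee_rot"]
d=arm.snapshot("wrist")
go(np.r_[S+bx*(0-120),76+16+30],11.6)
im=d["pixels"][:,:,::-1].copy()
for x,y,z in((0,0,72),(0,25,72),(0,-25,72),(35,35,85),(35,-35,85),(115,35,85),(115,-35,85)):
    a=wproj(d,tp,R,np.r_[S+bx*x+by*y,z]);print(x,y,np.round(a,1));cv2.circle(im,tuple(int(round(c)) for c in a),2,(255,0,255),-1)
cv2.imwrite("pics/w3.png",im)
c=arm.snapshot("scene")["pixels"];cv2.imwrite("pics/s3.png",cv2.resize(c[120:280,300:520,::-1],None,fx=3.5,fy=3.5,interpolation=cv2.INTER_CUBIC))
E
```

```text
clock: 6.12
tool_pos: [451.6, 215.9, 172.1]
ee_rot: [[0.98, 0.201, -0.001], [0.201, -0.98, -0.001], [-0.002, 0.0, -1.0]]
contact_force: [1.5, -0.3, -0.7]
grip_width: 22.1
clock: 6.62
tool_pos: [453.2, 213.6, 143.0]
ee_rot: [[0.98, 0.2, -0.0], [0.2, -0.98, -0.0], [-0.0, 0.0, -1.0]]
contact_force: [0.2, -0.8, -0.9]
grip_width: 21.7
t 6.67 tcp [453.3 213.8 143.3] yaw 11.53 zx [ 4.e-04  2.e-04 -1.e+00] xz 0.0005
shift mm [-6.5 -4.6 21.3] norm [-0.0131 -0.0091  0.0425] turn z -0.0004 F [ 0.4  0.4 -1.3] w 21.9
0 0 [308.2  82.9]
0 25 [266.7  83.8]
0 -25 [349.9  83.2]
35 35 [247.2  24.5]
35 -35 [368.7  23.3]
115 35 [252.4 -83.6]
115 -35 [364.8 -84.9]
```

View pics/w3.png

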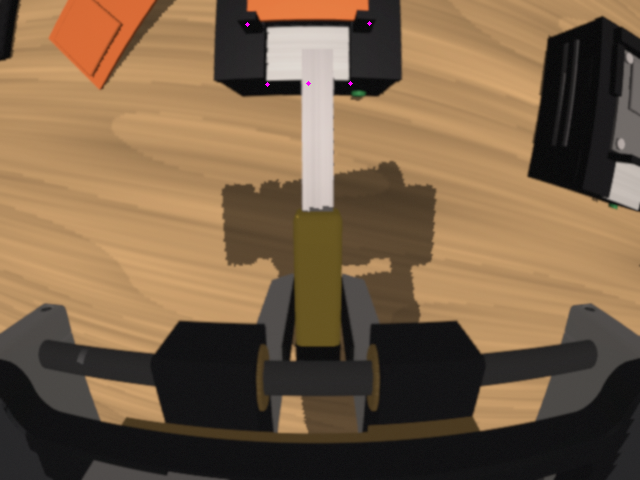

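View pics/s3.png

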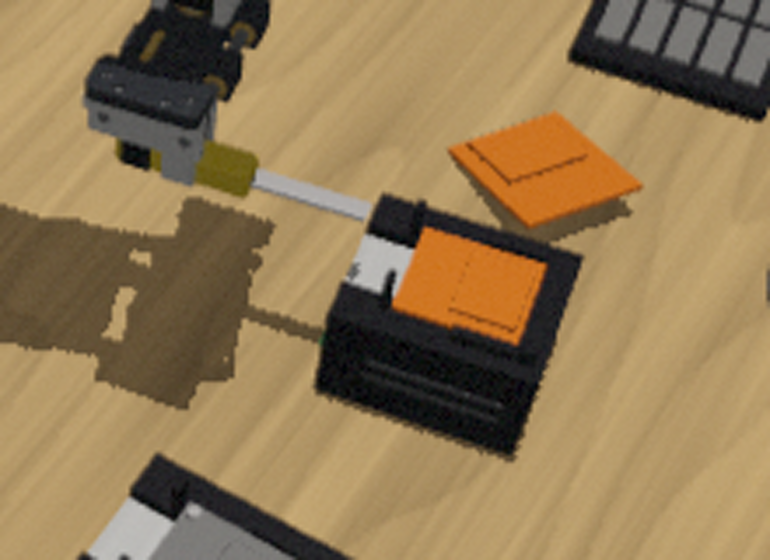

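The wrist view shows the sill's front edge at row 80, columns 267–350, square to the blade, and the blade tip at (318,50). The sill is about 2 mm further forward than predicted, and the blade should shift about 5 mm left. I'll lower it onto the open part of the sill.

```bash
python3 -m crank '[[[0.006,-0.005,0.02,0,0,0],[0.005,-0.005,0.03,0,0,0],[0,0,0.03,0,0,0],[0,0,0.014,0,0,0],[0,0,0.006,0,0,0],[0,0,0,0,0,0],[0,0,0,0,0,0],[0,0,0,0,0,0]]]'
python3 - <<'E'
from h import *
yaw=np.radians(11.6);bx=np.array([np.cos(yaw),np.sin(yaw)]);by=np.array([-bx[1],bx[0]])
S=np.array([563.5,241.1])+2*bx
d=arm.snapshot("wrist")
go(np.r_[S+bx*(52-120),93],11.6)
im=d["pixels"][:,:,::-1].copy()
cv2.imwrite("pics/w4.png",im)
c=arm.snapshot("scene")["pixels"];cv2.imwrite("pics/s4.png",cv2.resize(c[120:280,300:520,::-1],None,fx=3.5,fy=3.5,interpolation=cv2.INTER_CUBIC))
E
```

```text
clock: 7.72
tool_pos: [457.3, 220.5, 93.3]
ee_rot: [[0.98, 0.201, 0.001], [0.201, -0.98, 0.0], [0.001, -0.0, -1.0]]
contact_force: [-0.3, -0.0, -1.6]
grip_width: 21.6
t 7.78 tcp [457.3 220.5  93.2] yaw 11.6 zx [ 5.e-04  2.e-04 -1.e+00] xz 0.0005
shift mm [42.2  1.1  0.2] norm [0.0844 0.0023 0.0005] turn z 0.0 F [-0.1  0.3 -1.7] w 21.7
```

View pics/w4.png

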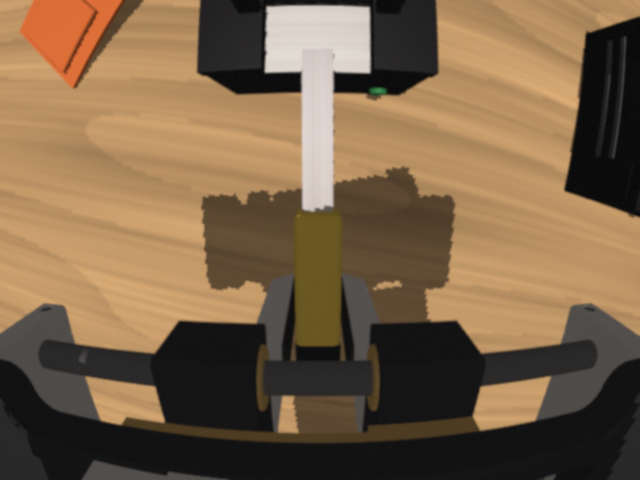

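View pics/s4.png

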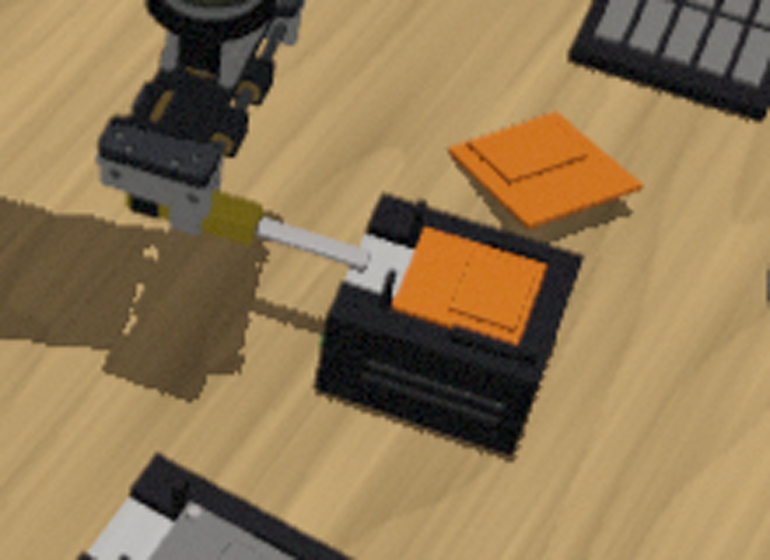

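The wrist view shows the blade tip centred on the sill at (318,49), with the sill spanning columns 265–370, and the tip about 11 mm past the front edge. I'll slide it in 42 mm.

```bash
python3 -m crank '[[[0.02,0,0,0,0,0],[0.02,0,0,0,0,0],[0.016,0,0,0,0,0],[0.016,0,0,0,0,0],[0.012,0,0,0,0,0],[0,0,0,0,0,0],[0,0,0,0,0,0]]]'
python3 - <<'E'
from h import *
yaw=np.radians(11.6);bx=np.array([np.cos(yaw),np.sin(yaw)])
S=np.array([563.5,241.1])+2*bx
go(np.r_[S+bx*(52-120),93],11.6)
cv2.imwrite("pics/w5.png",arm.snapshot("wrist")["pixels"][:,:,::-1])
c=arm.snapshot("scene")["pixels"];cv2.imwrite("pics/s5.png",cv2.resize(c[120:280,300:520,::-1],None,fx=3.5,fy=3.5,interpolation=cv2.INTER_CUBIC))
E
```

```text
clock: 8.7
tool_pos: [498.1, 228.9, 92.9]
ee_rot: [[0.98, 0.201, -0.0], [0.201, -0.98, -0.0], [-0.0, 0.0, -1.0]]
contact_force: [0.2, 0.4, -1.5]
grip_width: 21.9
t 8.7 tcp [498.1 228.9  92.9] yaw 11.61 zx [-2.e-04 -1.e-04 -1.e+00] xz -0.0002
shift mm [ 0.5  1.2 -0.1] norm [ 0.001   0.0023 -0.0002] turn z 0.0 F [ 0.2  0.4 -1.5] w 21.9
```

View pics/w5.png

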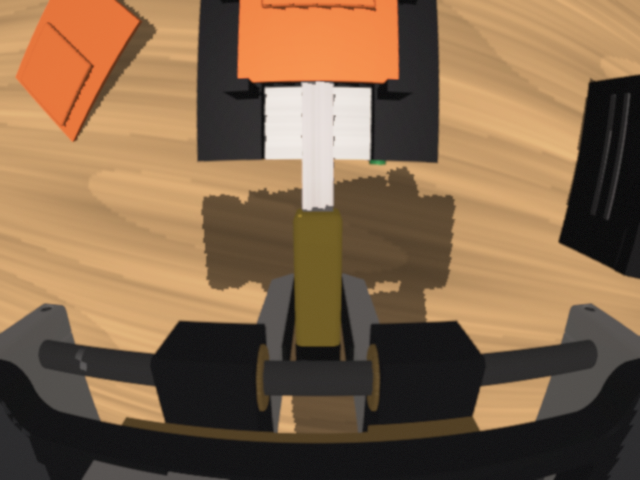

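View pics/s5.png

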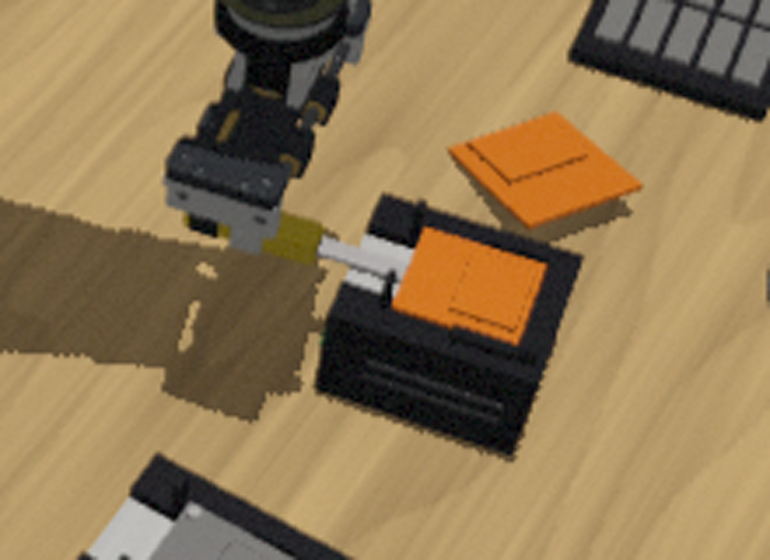

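The blade is in the notch: in the wrist view it disappears under the orange edge at (318,82), and the contact force is about 0. Next I seat it on the sill and lever about the fulcrum. The fulcrum is at (67.5, 0, 17.5) in the tool frame, so each 2° of pitch needs (-0.6, 0, +2.36) mm.

```bash
python3 -m crank '[[[0,0,0.0064,0,0,0],[0,0,0,0,0,0],[-0.0012,0,0.0047,0,0.0111,0],[-0.0012,0,0.0047,0,0.0111,0],[-0.0012,0,0.0047,0,0.0111,0],[-0.0012,0,0.0047,0,0.0111,0],[-0.0012,0,0.0047,0,0.0111,0],[0,0,0,0,0,0]]]'
python3 - <<'E'
from h import *
s=arm.state();print(s["contact_force"],s["moment"],s["ee_rot"][2,0],s["tool_pos"])
cv2.imwrite("pics/w6.png",arm.snapshot("wrist")["pixels"][:,:,::-1])
E
```

```text
clock: 9.8
tool_pos: [495.7, 228.3, 77.6]
ee_rot: [[0.965, 0.201, 0.169], [0.198, -0.98, 0.035], [0.172, 0.0, -0.985]]
contact_force: [-1.5, -0.1, -2.6]
grip_width: 21.8
[-1.54513477 -0.1115957  -2.55067421] [-0.13209094  0.66087701  0.023321  ] 0.17232560053894147 [495.65189246 228.33642086  77.59399491]
```

View pics/w6.png

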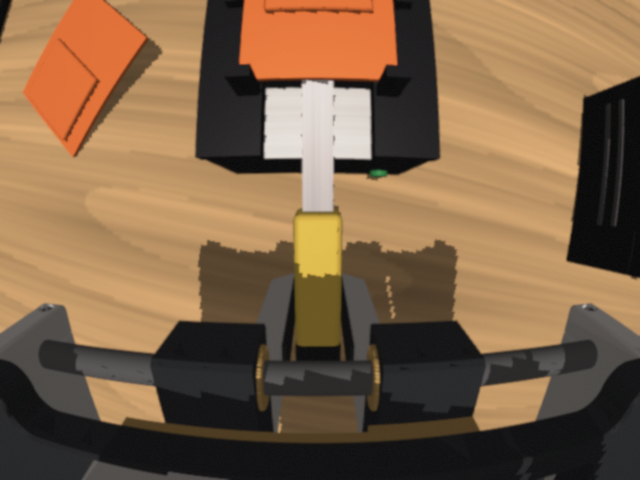

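The wrist view shows the cover's front edge at row 80, still down. The wrist carries a moment of 0.66 N m, so the blade is not yet bearing fully on the sill. I'll press down a little and continue.

```bash
python3 -m crank '[[[0,0,0.004,0,0,0],[-0.0012,0,0.0047,0,0.0111,0],[-0.0012,0,0.0047,0,0.0111,0],[0,0,0,0,0,0]]]' 
python3 -m crank '[[[-0.0012,0,0.0047,0,0.0111,0],[-0.0012,0,0.0047,0,0.0111,0],[0,0,0,0,0,0]]]'
python3 - <<'E'
from h import *
s=arm.state();print(s["contact_force"],s["moment"],s["ee_rot"][2,0],s["tool_pos"])
cv2.imwrite("pics/w7.png",arm.snapshot("wrist")["pixels"][:,:,::-1])
c=arm.snapshot("scene")["pixels"];cv2.imwrite("pics/s7.png",cv2.resize(c[120:280,300:520,::-1],None,fx=3.5,fy=3.5,interpolation=cv2.INTER_CUBIC))
E
```

```text
clock: 10.35
tool_pos: [496.3, 228.5, 71.3]
ee_rot: [[0.951, 0.201, 0.237], [0.195, -0.98, 0.049], [0.242, -0.0, -0.97]]
contact_force: [-3.0, -1.7, 1.5]
grip_width: 21.8
clock: 10.72
tool_pos: [496.6, 228.6, 66.5]
ee_rot: [[0.932, 0.201, 0.302], [0.191, -0.98, 0.062], [0.309, -0.0, -0.951]]
contact_force: [-0.3, 0.5, 1.9]
grip_width: 22.0
[-0.28733015  0.45789315  1.94552332] [0.03219396 0.06056783 0.01747843] 0.3086732519333639 [496.62848412 228.57885162  66.54368498]
```

View pics/w7.png

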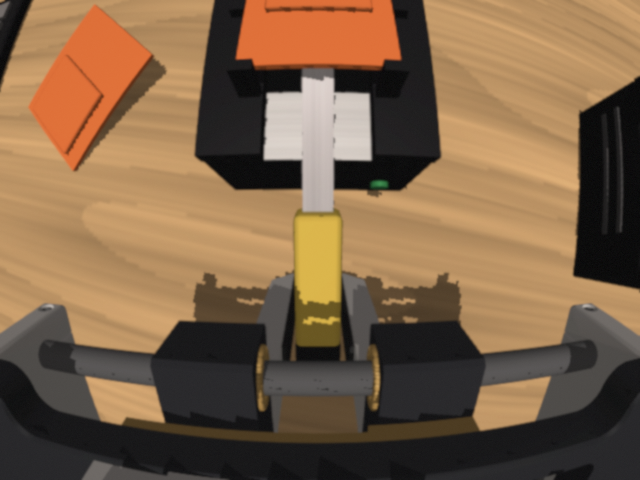

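View pics/s7.png

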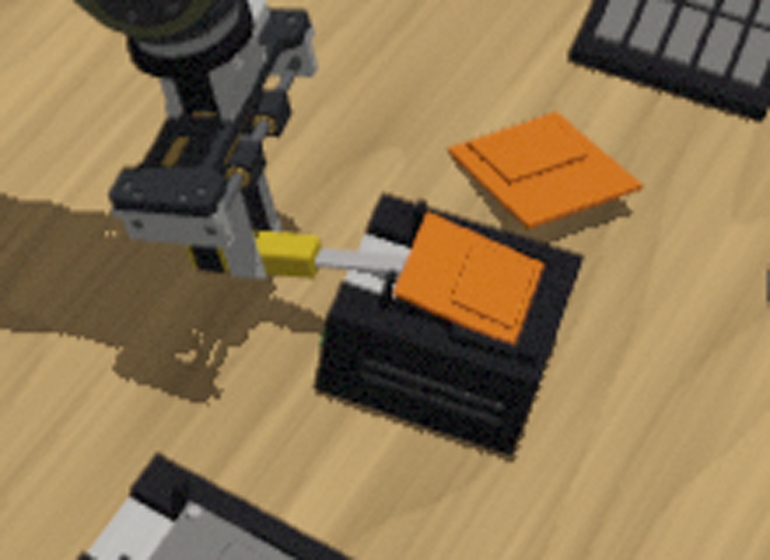

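The scene view now shows the cover's front raised and tilted, its left front corner at zoomed (430,210) against (418,228) when closed. The wrist moment has dropped, so it looks popped. I'll add 2° for margin, then lever back down.

```bash
python3 -m crank '[[[-0.0012,0,0.0047,0,0.0111,0],[0,0,0,0,0,0],[0,0,0,0,0,0]]]' 
python3 -m crank '[[[0.0012,0,-0.0047,0,-0.0111,0],[0.0012,0,-0.0047,0,-0.0111,0],[0.0012,0,-0.0047,0,-0.0111,0],[0.0012,0,-0.0047,0,-0.0111,0],[0.0012,0,-0.0047,0,-0.0111,0],[0.0012,0,-0.0047,0,-0.0111,0],[0,0,0,0,0,0],[0,0,0,0,0,0]]]'
python3 - <<'E'
from h import *
s=arm.state();print(s["contact_force"],s["moment"],s["ee_rot"][2,0],s["tool_pos"])
cv2.imwrite("pics/w8.png",arm.snapshot("wrist")["pixels"][:,:,::-1])
c=arm.snapshot("scene")["pixels"];cv2.imwrite("pics/s8.png",cv2.resize(c[120:280,300:520,::-1],None,fx=3.5,fy=3.5,interpolation=cv2.INTER_CUBIC))
E
```

```text
clock: 11.2
tool_pos: [496.6, 228.5, 64.0]
ee_rot: [[0.921, 0.201, 0.334], [0.189, -0.98, 0.069], [0.341, 0.0, -0.94]]
contact_force: [-0.9, 0.1, 1.8]
grip_width: 21.7
clock: 12.2
tool_pos: [496.6, 228.5, 78.4]
ee_rot: [[0.97, 0.201, 0.137], [0.199, -0.98, 0.028], [0.14, -0.0, -0.99]]
contact_force: [0.4, 0.9, 2.6]
grip_width: 21.6
[0.43422515 0.86704393 2.62609485] [ 0.07425878 -0.44518763  0.03034935] 0.14034516534968472 [496.58467893 228.53325308  78.43803878]
```

View pics/w8.png

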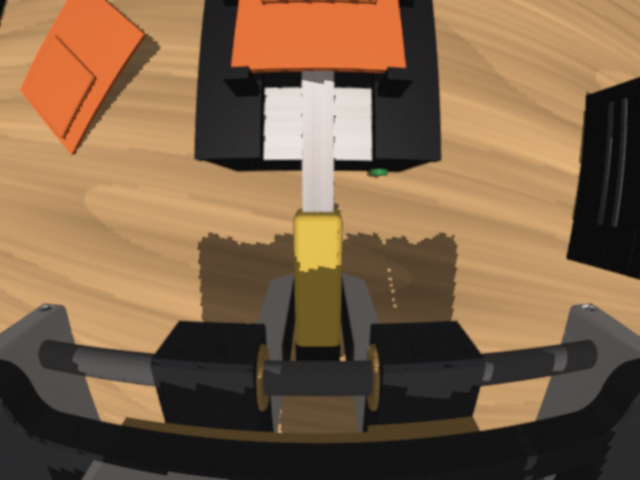

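View pics/s8.png

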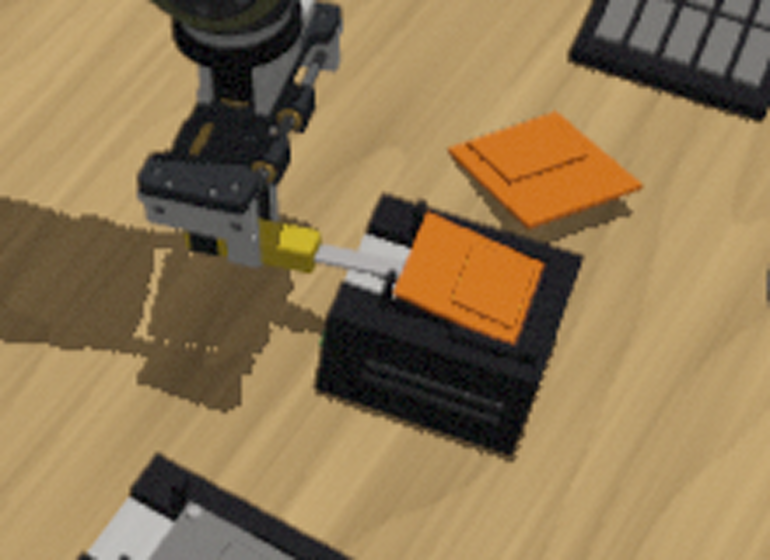

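The cover stays propped while the blade drops away: its left front corner is still at zoomed (430,210) at 8° pitch. Now I lift off the sill slightly, level the blade and withdraw.

```bash
python3 -m crank '[[[0,0,-0.008,0,0,0],[0.0012,0,-0.0047,0,-0.0111,0],[0.0012,0,-0.0047,0,-0.0111,0],[0.0012,0,-0.0047,0,-0.0111,0],[0.0008,0,-0.0037,0,-0.0111,0],[0,0,0,0,0,0],[0,0,0,0,0,0]]]'
python3 - <<'E'
from h import *
s=arm.state();print(s["contact_force"],s["moment"],s["ee_rot"][2,0],s["tool_pos"])
cv2.imwrite("pics/w9.png",arm.snapshot("wrist")["pixels"][:,:,::-1])
c=arm.snapshot("scene")["pixels"];cv2.imwrite("pics/s9.png",cv2.resize(c[120:280,300:520,::-1],None,fx=3.5,fy=3.5,interpolation=cv2.INTER_CUBIC))
E
```

```text
clock: 13.18
tool_pos: [496.7, 228.5, 91.0]
ee_rot: [[0.98, 0.201, -0.0], [0.201, -0.98, -0.0], [-0.0, 0.0, -1.0]]
contact_force: [-0.7, 1.3, -1.0]
grip_width: 21.8
[-0.65808099  1.27621452 -1.03680012] [0.06599884 0.00503095 0.02600364] -6.848309771239189e-05 [496.74194917 228.52660258  91.02507675]
```

View pics/s9.png

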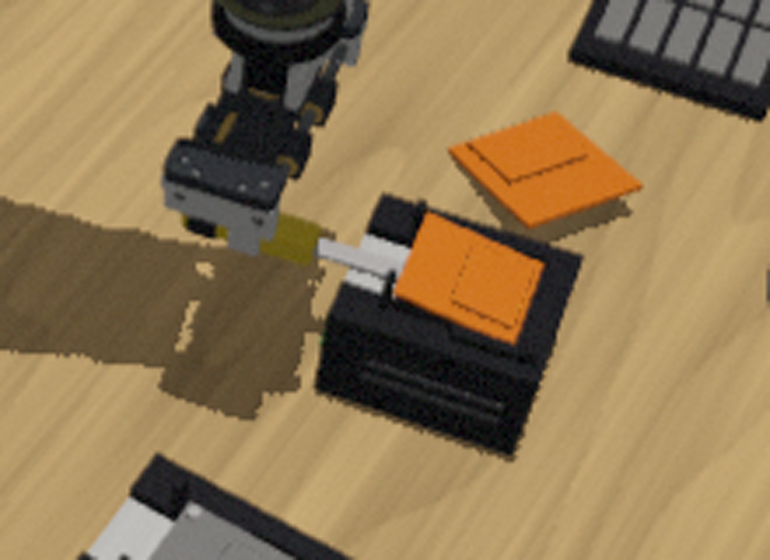

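View pics/w9.png

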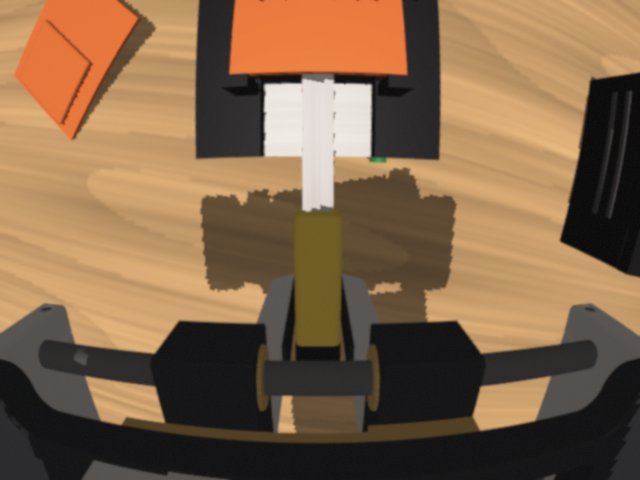

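The scene view shows the cover still propped with the blade level beneath it, and there is no load on the wrist. I'll withdraw straight back, then go up.

```bash
python3 -m crank '[[[-0.02,0,0,0,0,0],[-0.03,0,0,0,0,0],[-0.04,0,0,0,0,0],[-0.04,0,0,0,0,0],[-0.03,0,-0.02,0,0,0],[0,0,-0.08,0,0,0],[0,0,-0.1,0,0,0],[0,0,0,0,0,0],[0,0,0,0,0,0]]]'
python3 - <<'E'
from h import *
go((629.5,-309.9,181),13.04)
w=arm.snapshot("wrist");cv2.imwrite("pics/w10.png",w["pixels"][:,:,::-1])
c=arm.snapshot("scene")["pixels"];cv2.imwrite("pics/s10.png",cv2.resize(c[120:280,300:520,::-1],None,fx=3.5,fy=3.5,interpolation=cv2.INTER_CUBIC))
E
```

```text
clock: 14.4
tool_pos: [418.0, 212.3, 190.5]
ee_rot: [[0.98, 0.201, -0.001], [0.201, -0.98, -0.0], [-0.001, 0.0, -1.0]]
contact_force: [-0.7, 0.4, -1.1]
grip_width: 21.7
t 14.4 tcp [418.  212.3 190.5] yaw 11.61 zx [-7.e-04 -2.e-04 -1.e+00] xz -0.0007
shift mm [102.1 554.1   9.5] norm [0.2042 1.1082 0.019 ] turn z -0.008 F [-0.7  0.4 -1.1] w 21.7
```

View pics/s10.png

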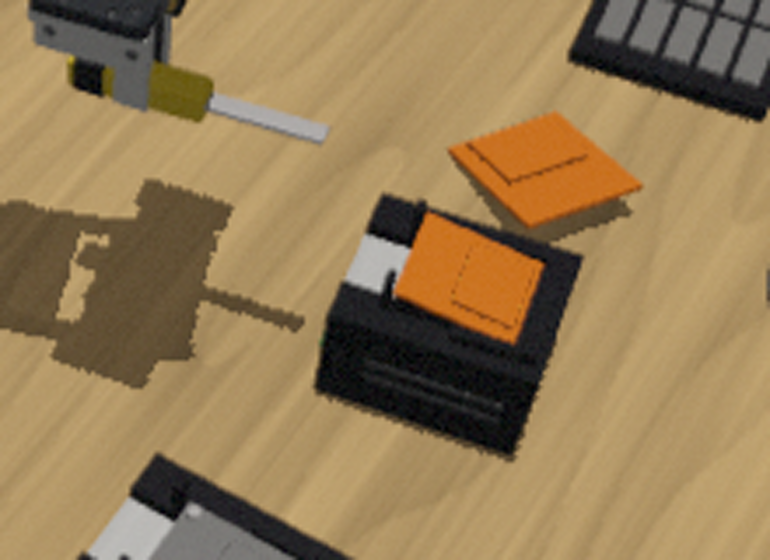

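View pics/w10.png

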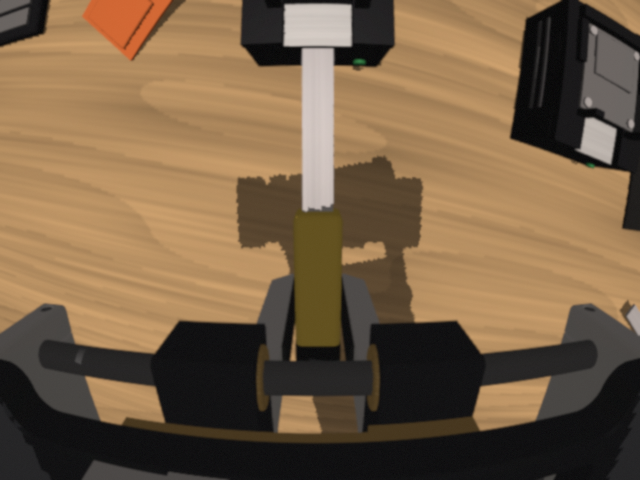

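The scene view shows the cover lying propped on the box with the tool clear of it. The tool is still straight in the grip, tip at (318,47). Now I carry it back to the mat.

```bash
python3 -m crank '[[[0.02,0.11,0.002,0,0,-0.0008],[0.02,0.11,0.002,0,0,-0.0008],[0.02,0.11,0.002,0,0,-0.0008],[0.02,0.11,0.002,0,0,-0.0008],[0.02,0.11,0.002,0,0,-0.0008],[0.02,0.11,0.002,0,0,-0.0008],[0.02,0.11,0.002,0,0,-0.0008],[0.02,0.11,0.002,0,0,-0.0008],[0.02,0.11,0.002,0,0,-0.0008],[0.02,0.11,0.002,0,0,-0.0008]]]' 
python3 -m crank '[[[0,0,0.06,0,0,0],[0,0,0.06,0,0,0],[0,0,0,0,0,0],[0,0,0,0,0,0]]]'
python3 - <<'E'
from h import *
go((629.5,-309.9,33.5),13.04)
w=arm.snapshot("wrist");cv2.imwrite("pics/w11.png",w["pixels"][:,:,::-1])
E
```

```text
clock: 15.75
tool_pos: [633.3, -305.2, 179.5]
ee_rot: [[0.974, 0.226, -0.002], [0.226, -0.974, 0.001], [-0.002, -0.002, -1.0]]
contact_force: [-0.0, -0.2, -0.2]
grip_width: 21.9
clock: 16.25
tool_pos: [633.4, -303.7, 122.1]
ee_rot: [[0.974, 0.226, 0.001], [0.226, -0.974, -0.0], [0.0, 0.0, -1.0]]
contact_force: [-0.2, 0.4, 0.3]
grip_width: 22.1
t 16.25 tcp [ 633.4 -303.7  122.1] yaw 13.05 zx [ 6.e-04 -3.e-04 -1.e+00] xz 0.0005
shift mm [-5.3  5.1 88.6] norm [-0.0106  0.0102  0.1772] turn z 0.0001 F [-0.2  0.4  0.3] w 22.1
```

View pics/w11.png

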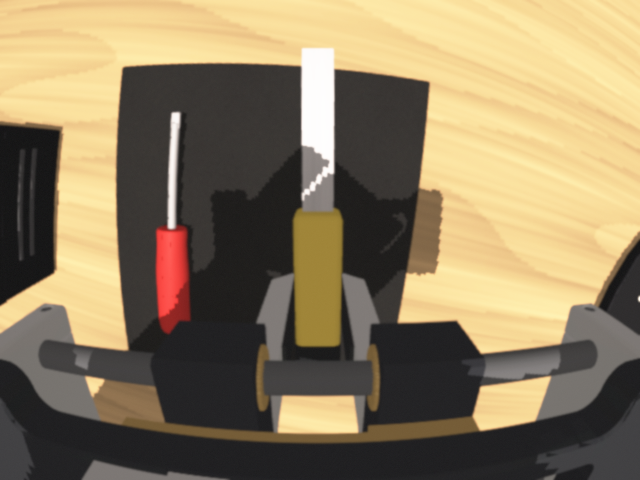

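The wrist view shows the mat clear below, with the screwdriver well to the left at (172,280). I'll lower to the original spot.

```bash
python3 -m crank '[[[-0.005,0.005,0.03,0,0,0],[-0.006,0.005,0.04,0,0,0],[0,0,0.04,0,0,0],[0,0,0.03,0,0,0],[0,0,0.02,0,0,0],[0,0,0.01,0,0,0],[0,0,0,0,0,0],[0,0,0,0,0,0],[0,0,0,0,0,0]]]'
python3 - <<'E'
from h import *
go((629.5,-309.9,33),13.04);print(arm.state()["moment"])
E
```

```text
clock: 17.42
tool_pos: [629.1, -309.9, 36.8]
ee_rot: [[0.974, 0.226, 0.001], [0.226, -0.974, -0.0], [0.001, 0.001, -1.0]]
contact_force: [-0.0, -0.7, -1.3]
grip_width: 22.1
t 17.43 tcp [ 629.1 -309.9   36.8] yaw 13.05 zx [ 7.e-04 -4.e-04 -1.e+00] xz 0.0006
shift mm [0.3 0.1 3.8] norm [0.0007 0.0002 0.0077] turn z 0.0001 F [-0.  -0.7 -1.3] w 22.1
[-0.01836567  0.02473768  0.00046271]
```

```bash
python3 -m crank '[[[0,0,0.004,0,0,0],[0,0,0.002,0,0,0],[0,0,0.001,0,0,0],[0,0,0,0,0,0],[0,0,0,0,0,0]]]' 
python3 -m crank '[[[0,0,0,0,0,0],[0,0,0,0,0,0],[0,0,0,0,0,0],[0,0,0,0,0,0],[0,0,0,0,0,0]]]' 60
python3 -m crank '[[[0,0,-0.02,0,0,0],[0,0,-0.06,0,0,0],[0,0,-0.1,0,0,0],[0,0,-0.1,0,0,0],[-0.1,0,-0.1,0,0,0],[-0.1,0,-0.1,0,0,0],[-0.1,0,0,0,0,0],[-0.1,0,0,0,0,0],[0,0,0,0,0,0],[0,0,0,0,0,0]]]'
python3 - <<'E'
from h import *
for n in("wrist","scene","top"):
    cv2.imwrite(f"pics/{n}_e.png",arm.snapshot(n)["pixels"][:,:,::-1])
print(arm.state()["contact_force"])
E
```

```text
clock: 18.05
tool_pos: [629.0, -309.8, 33.1]
ee_rot: [[0.974, 0.226, 0.0], [0.226, -0.974, -0.0], [0.0, 0.0, -1.0]]
contact_force: [-1.8, 0.7, 4.5]
grip_width: 21.7
clock: 18.68
tool_pos: [628.9, -309.8, 32.7]
ee_rot: [[0.974, 0.226, -0.0], [0.226, -0.974, 0.0], [-0.0, -0.0, -1.0]]
contact_force: [-0.1, -0.3, 1.1]
grip_width: 56.1
clock: 19.92
tool_pos: [445.8, -352.3, 261.9]
ee_rot: [[0.974, 0.226, 0.001], [0.226, -0.974, -0.001], [0.001, 0.001, -1.0]]
contact_force: [0.5, -0.4, 0.8]
grip_width: 56.3
[ 0.3876659   0.60821472 -0.62306238]
```

View pics/scene_e.png

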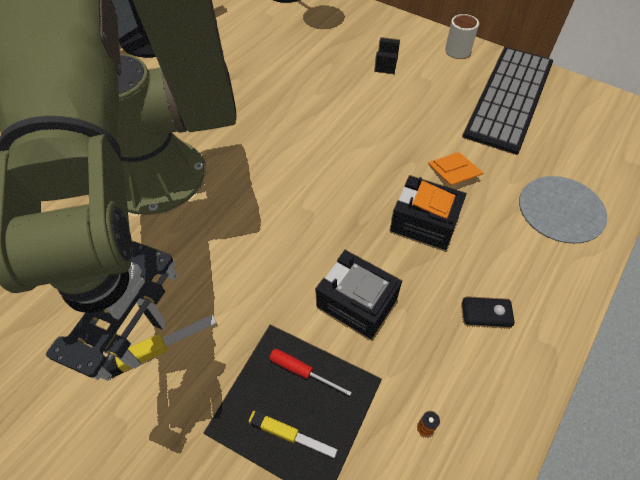

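View pics/wrist_e.png

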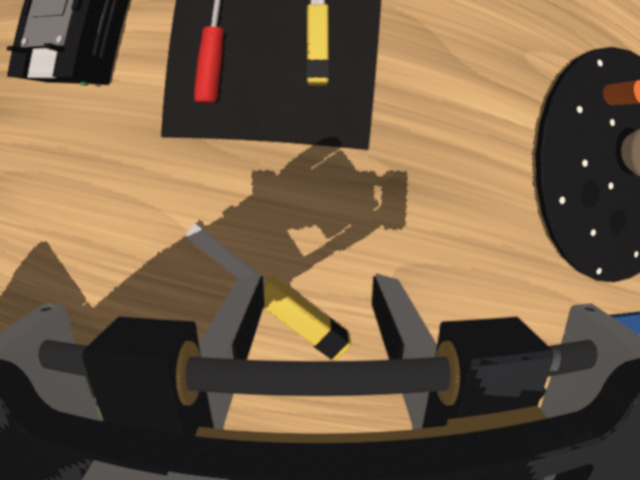

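Run:
```python
from h import *
# cover front/rear corners: compare scene-view mask now vs closed, and prediction for propped pose
s=arm.snapshot("scene");t=arm.snapshot("top")
for n,d,(x0,x1,y0,y1) in(("top",t,(205,265,160,232)),("scene",s,(385,470,170,250))):
    im=d["pixels"];h=cv2.cvtColor(im,cv2.COLOR_RGB2HSV)[y0:y1,x0:x1]
    cs,_=cv2.findContours(cv2.inRange(h,(5,180,120),(20,255,255)),cv2.RETR_EXTERNAL,cv2.CHAIN_APPROX_NONE)
    for q in cs:
        if cv2.contourArea(q)>400: 
            ap=cv2.approxPolyDP(q+np.array([[x0,y0]]),3,True)[:,0];print(n,ap.tolist())
yaw=np.radians(11.6);bx=np.array([np.cos(yaw),np.sin(yaw)]);by=np.array([-bx[1],bx[0]])
S=np.array([563.5,241.1])+bx*2
for k,zf in(("closed",85),("popped",99)):
    for n,d in(("top",t),("scene",s)):
        print(k,n,[np.round(proj(d,np.r_[S+bx*x+by*y,z]),1).tolist() for x,y,z in((35,35,zf),(35,-35,zf),(115,35,85),(115,-35,85))])
```

```text
top [[242, 173], [214, 179], [221, 210], [249, 203]]
scene [[422, 180], [413, 203], [446, 217], [454, 195]]
closed top [[220.6, 210.3], [249.2, 204.0], [213.6, 178.0], [242.2, 171.7]]
closed scene [[422.3, 184.9], [412.8, 207.6], [457.2, 195.7], [448.8, 219.2]]
popped top [[219.5, 209.4], [248.5, 203.0], [213.6, 178.0], [242.2, 171.7]]
popped scene [[423.3, 180.8], [413.8, 203.6], [457.2, 195.7], [448.8, 219.2]]
```

The final scene view shows the pry tool flat at its original place on the mat, tip (336,453). The cover's front corners are at (422,180) and (413,203), against (423.3,180.8) and (413.8,203.6) predicted for popped, so it is propped. The gripper is clear of everything, so I'm handing in.

```bash
python3 -c "
from plant import arm
print(arm.close_job(),arm.state()['clock'])"
```

```text
the job is handed in; nothing more can be done
the job is handed in; nothing more can be done
```

I pried the orange cover loose with the yellow pry tool and laid the tool back on the mat. The job was handed in at about 20 s of the 58 s allowed.

**What I did:** I gripped the pry tool by its handle and slid the blade about 17 mm under the cover's front edge. I then levered to 20° over the sill. The load dropped at about 18°, so I lowered and levelled the blade and drew it straight out. I put the tool back in its original spot and moved the gripper clear. The gripper never came near the cover.

**What the last checks showed:**
- **Cover:** its front corners in the scene view matched the predicted popped position within about 1 px, and it stayed up once the blade had gone.
- **Pry tool:** the scene view shows it flat on the mat where it started. The wrist force was near zero.
- **Forces:** every wrist force reading I took was under about 6 N.

**What disagreed:**
- **Camera calibration:** the top and scene cameras differed by about 4 mm in x, so I corrected with the wrist camera, which put things about 2 mm further forward.
- **First half of the levering:** to about 10° the wrist carried part of the load (0.66 N m). I then pressed the blade 2 mm further down so it bore on the sill.
- **Rear corners of the cover:** these sat 2–3 px off the prediction in the scene view. I put that down to contour rounding and did not check further.

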